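Index a print bed three clicks past the red dot and close up a printing block

TASK

Turn the print bed until its green pointer sits clicked in exactly three clicks clockwise (seen from above) past the red dot. Then lay the yellow printing block flat on the bed, long side along the steel fence, and slide it fully home: flat against the fence and against the end stop with no gap, the bed still on its click. Leave the blue block and the ink jar where they are.

Things in the scene. Friction and masses are not known exactly. Their poses are not given: they have to be found in the camera images.
- press_base: Grey round base plate, 316 mm across, 18 mm thick, fixed to the table; origin at the centre of its underside on the table, on the swivel axis. A dark block with a brass sprung ball, 176 mm out on its own -y side and 44 mm high, makes the clicks.
- bed: Aluminium swivel bed, 248 mm across its lobed rim, flat top 40 mm above the table. Origin on its vertical swivel axis, at table height. Clicks in every 15 degrees; passing a click takes 0.7 to 1.1 Nm; let go between clicks, it springs into the nearer one. A 90 x 50 mm block that is fully home has its centre on the axis, 14 mm above the bed top, long side along the bed's x.
- fence_face (a point): Middle of the flat face of the dark steel fence on the bed: the face is the plane y = +25 mm of the bed, looking to the bed's -y, from x = -55 to +60 mm, 30 mm high above the bed top; the fence is 18 mm thick. The point is 15 mm above the bed top.
- stop_face (a point): Middle of the flat face of the dark steel end stop on the bed: the plane x = +45 mm of the bed, looking to the bed's -x, from y = -25 to +25 mm, 30 mm high, 15 mm thick; it joins the fence in a corner. The bed's -x and -y sides are open. The point is 15 mm above the bed top.
- handle (a point): Point on the axis of the upright black handle post (24 mm diameter, 60 mm tall, its top 100 mm above the table) fixed on the bed 86 mm from the swivel axis on the bed's +y side; the point is 35 mm above the bed top, 75 mm above the table.
- pointer (a point): Tip of the green pointer stripe on the bed's rim, 125 mm from the swivel axis on the bed's +y side, next to the handle.
- three_back (a point): An unmarked point that turns with the bed, 142 mm from the swivel axis and 45 degrees (three clicks) counter-clockwise of the pointer. It lies over the red dot when the bed is set as asked.
- red_dot: Red disc, 22 mm across and 3 mm thick, on top of the base plate, 142 mm from the swivel axis just outside the bed's rim. A blue and a yellow disc like it lie on the same circle, 30 or 60 degrees from it; which is where changes. All of them lie clockwise of the pointer's start or near it, and the bed has to turn clockwise.
- yellow_block_center (a point): Centre of the loose yellow-topped aluminium printing block, 90 x 50 x 28 mm (its x, y, z), about 0.32 kg, lying flat on the table at the start. Either long side may go against the fence.
- yellow_block: The same block; origin at the centre of its underside. It takes 2 to 4 N to slide on the bed.
- blue_block_center (a point): Centre of a blue-topped block of the same size, lying near the yellow one; leave it.
- ink_jar: Ink jar with red cap, 72 mm across, 75 mm tall; origin at its foot. Leave it.
Mind the look-alikes: they are no part of the job. Leave any pink look-alike of the yellow_block alone.

How it is judged:
By the outcome, as a careful person would: the job done as asked, in the order asked, and still so for the second after the job is handed in, with the robot touching nothing.
It also fails if it takes over 72 s, if anything falls off the work surface, if the arm or the gripper's body presses on something with over 40 N, if the wrist force passes 120 N, or if a joint passes its speed limit or range.

ROBOT

A 6-joint arm with a two-finger parallel gripper is mounted at the origin on the work surface. World frame = base frame: x ahead of the robot, y to its left, z up, the work surface at z = 0. Lengths are in m, angles in degrees, forces in N, time in s.
With the tool pointing down it reaches from about 0.3 to 0.875 m from the base axis. Payload 6.4 kg.
Tool frame: the origin (TCP) lies on the front face of the gripper's body, between the roots of the fingers; the fingertips stand 73 mm ahead of it and the grasp point (between the pads) lies 54 mm ahead of it; z points along the fingers, y is the line along which they close (so a half turn about z gives the same grasp; the last joint's range is limited). The gripper opens to 85 mm and grips with 20 to 120 N. Pads are 22 mm wide; open, the fingers measure 114 mm over their backs; the gripper's body (76 mm by 85 mm) begins 54 mm behind the grasp point. The pads swing forward as they close: fully open they stand 13 mm farther back than shut.
Start: joints at [62.894, 10.359, 92.074, -0, 77.567, -11.82], TCP at [0.152, 0.555, 0.304] pointing down, gripper open.
Joint ranges: [-171.53, 171.53], [-51.25, 118.39], [17.06, 147.69], [-65.23, 245.23], [0, 150.52], [-178.68, 178.68]. Speed limits (degrees/s): [147.25, 147.25, 172.46, 180, 180, 180].

INTERFACE

Orientations are given as a 3x3 rotation matrix whose columns are the frame's x, y, z axes.
In Python, from rig import robot, imaging gives the robot as it stands.
- The arm moves only by the tool send_rows, never from a script. Its arguments are lists of equal length, an entry for each row: "hand": the finger opening in m, from 0 to 0.0854; "linear": the shift along the tool's x, y, z in m, a list of three; "rotation": the turn, a rotation vector about the tool's x, y, z in degrees, a list of three. In form: {"hand": [hand, ...], "linear": [[tx, ty, tz], ...], "rotation": [[ax, ay, az], ...]}. A call has 1 to 8 rows; each row shifts and turns the commanded pose from where the row before left it, along the tool's axes as they then stand; what a row does not reach is not made up. A row lasts 1/10 s, in which the tool goes at most 50 mm and 8.59 degrees, less where a joint would pass 70% of its speed; a pose out of reach is approached as far as the arm can. A call is refused whole if a number of a shift passes 0.05 or a number of a turn 8.59, either way. A call with a gripper value outside its range is refused whole. The fingers move at their own pace and stop on an object; "newtons" is the grip in N (left out, the last holds). Time passes only in rows, so rows that do not move let the fingers close. It gives the time, the measured TCP pose, the force, the opening and the grip force at its end, in the units of the state.
- robot.get_obs(): the state, without advancing time (a new reading comes with each control period).
- imaging.read_camera(name): name is "scene" or "top" or "wrist"; returns a dict with "color" (480x640x3 uint8, blue, green, red), "range_z" (480x640 float32, m along the optical axis (not along the pixel's ray), 0 where there is no reading), "mtx" (3x3 intrinsics, pixels), "extrinsics" (4x4, takes a point from world to camera coordinates). Camera axes: x right, y down, z forward; pixel columns grow to the right and rows downward; lengths in m; the calibration is good to about 2 mm. The wrist camera is an equidistant fisheye: a pixel r from the principal point sees the ray r / f radians off the axis. A picture is of the moment at which its call begins.
- robot.sign_off(): hands the job in; it is judged then, once.
The state is a dict: "time_s": time; "qpos": joint angles; "dq": joint speeds; "tau": joint torques, N m; "position": TCP position; "orientation": TCP orientation; "force": force on the tool from outside, world axes, zero at the start; "wrist_torque": the same for the moment, N m; "opening": finger opening in m; "gripper_force": force on a finger pad.
Only numpy, scipy, OpenCV 4.12 (cv2) and the standard library are available. Lean on these libraries where they do the work, as an engineer would, in place of code of your own. Each camera call takes 0.05 s, during which the arm holds its last target. There are 200 camera calls.

## Working session

There is one attempt and no reset: what is moved stays moved. The work goes in short steps, Python scripts to look and compute and a tool call to move; the robot and the scene stay as the last step left them, time stands still between calls to the robot, and variables do not carry over. Pictures are saved under pics/ and viewed, at most 10 in all, crops included, and the job is handed in when it is done.

Besides the shell and the picture viewer there is one more tool, called as name(argument=value, ...), one argument or row to a line, values as JSON. send_rows: Moves the arm, as the interface text tells. Its arguments: {"type":"object","properties":{"hand":{"type":"array","items":{"type":"number"}},"linear":{"type":"array","items":{"type":"array","items":{"type":"number"}}},"rotation":{"type":"array","items":{"type":"array","items":{"type":"number"}}},"newtons":{"type":"number"}},"required":["hand","linear","rotation"]}

```bash
ls; mkdir -p pics
cat > h.py <<'E'
import numpy as np, cv2
from rig import robot, imaging
def cam(n):
    c=imaging.read_camera(n); c={k:np.array(v) for k,v in c.items()}; return c
def ray(c,uv,z,fish=False):
    """pixels -> world points on plane z"""
    K,E=c['mtx'],c['extrinsics']; uv=np.atleast_2d(uv).astype(float)
    d=np.c_[(uv[:,0]-K[0,2])/K[0,0],(uv[:,1]-K[1,2])/K[1,1],np.ones(len(uv))]
    if fish:
        r=np.hypot(d[:,0],d[:,1]); s=np.where(r>1e-9,np.sin(r)/np.maximum(r,1e-9),1)
        d=np.c_[d[:,0]*s,d[:,1]*s,np.cos(r)]
    R,t=E[:3,:3],E[:3,3]; o=-R.T@t; w=d@R
    return o+w*((z-o[2])/w[:,2])[:,None]
E
python3 - <<'E'
from h import *
for n in("top","scene"):
    c=cam(n); cv2.imwrite(f"pics/{n}0.png",c['color']); print(n,c['mtx'].tolist(),np.round(c['extrinsics'],3).tolist())
o=robot.get_obs(); print(o)
E
```

```text
pics
top [[465.48937221496095, 0.0, 322.8709934021526], [0.0, 465.48937221496095, 236.18107477646632], [0.0, 0.0, 1.0]] [[-0.008, -1.0, -0.006, -0.034], [-0.996, 0.009, -0.087, 0.499], [0.087, 0.005, -0.996, 1.104], [0.0, 0.0, 0.0, 1.0]]
scene [[490.78838755581893, 0.0, 319.2298017513794], [0.0, 490.78838755581893, 241.3326354666649], [0.0, 0.0, 1.0]] [[-0.273, 0.962, -0.004, 0.169], [0.765, 0.215, -0.607, -0.301], [-0.583, -0.169, -0.795, 1.304], [0.0, 0.0, 0.0, 1.0]]
{'time_s': 0.1, 'qpos': array([ 6.28937097e+01,  1.03988261e+01,  9.21269540e+01,  5.48475014e-05,
        7.75690809e+01, -1.18192033e+01]), 'dq': array([-0.05406707, -0.0647757 , -0.23226539, -0.0235764 , -0.23983685,
        0.07292683]), 'tau': array([ 3.26099689e-04, -4.45887673e+01, -3.52234912e+01, -2.93538724e-04,
        4.24936297e-03, -2.89112870e-05]), 'position': array([0.15139107, 0.55430046, 0.30305382]), 'orientation': array([[-9.64616681e-01,  2.63655244e-01, -7.55210475e-04],
       [ 2.63656107e-01,  9.64615616e-01, -1.47335956e-03],
       [ 3.40028844e-04, -1.62034306e-03, -9.99998629e-01]]), 'force': array([ 0.09513367,  0.78849171, -0.39195313]), 'wrist_torque': array([0.00109743, 0.02252836, 0.06876654]), 'gripper_force': 0.0, 'opening': 0.08528640095952916}
```

View pics/top0.png

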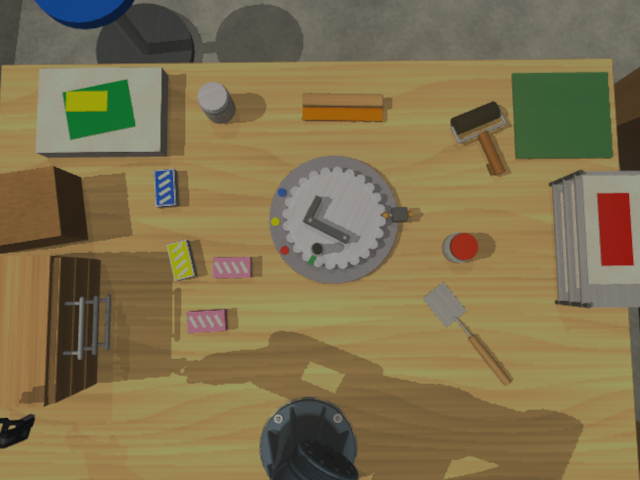

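View pics/scene0.png

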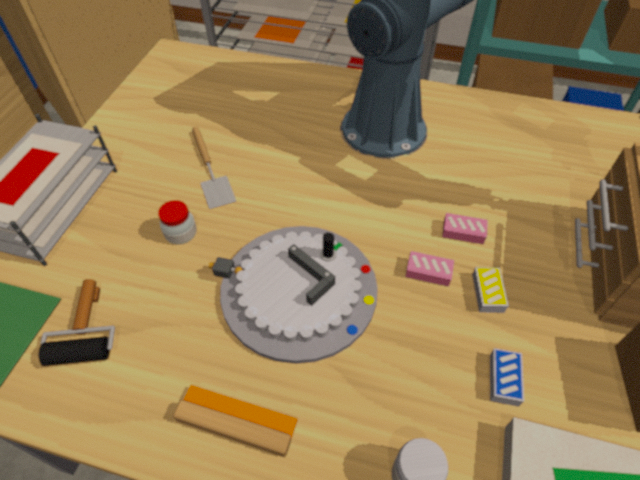

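The top view shows the yellow block at (181,260). Its look-alikes are the pink blocks at (232,267) and (207,321), the blue block at (166,188), and the yellow patch on the box at (87,101). The red dot is at (284,251), the pointer at (311,260) and the handle at (317,248). The scene view agrees, with the yellow block at (490,288). I choose the yellow-and-white striped block and will check it in a close crop.

```bash
cat > m.py <<'E'
from h import *
def blob(c,lo,hi,win,z):
    hsv=cv2.cvtColor(c['color'],cv2.COLOR_BGR2HSV); m=cv2.inRange(hsv,np.array(lo),np.array(hi))
    k=np.zeros_like(m); x0,y0,x1,y1=win; k[y0:y1,x0:x1]=m[y0:y1,x0:x1]
    ys,xs=np.nonzero(k)
    return np.c_[xs,ys], k
if __name__=="__main__":
    c=cam("top")
    W=(265,150,415,290)
    for n,lo,hi,win,z in [("red",(0,150,80),(8,255,255),W,.021),("yel",(24,150,80),(34,255,255),W,.021),("blu",(105,120,60),(125,255,255),W,.021),("green",(45,120,50),(80,255,255),W,.04),("hand",(0,0,0),(180,255,50),(308,235,326,256),.1)]:
        p,_=blob(c,lo,hi,win,z); q=ray(c,p,z)[:,:2]; print(n,len(p),p.mean(0).round(1),q.mean(0).round(4),q.min(0).round(4),q.max(0).round(4))
    # base plate by depth
    K,E=c['mtx'],c['extrinsics']; Z=c['range_z']; v,u=np.mgrid[:480,:640]
    P=np.stack([(u-K[0,2])/K[0,0]*Z,(v-K[1,2])/K[1,1]*Z,Z],-1)-E[:3,3]; P=P@E[:3,:3]
    np.save("P.npy",P); h=P[...,2]
    def comp(lo,hi,win):
        m=np.zeros(h.shape,np.uint8); x0,y0,x1,y1=win; m[y0:y1,x0:x1]=((h>lo)&(h<hi))[y0:y1,x0:x1]
        return m
    m=comp(.011,.2,(255,140,391,295)); cs=max(cv2.findContours(m,0,2)[0],key=cv2.contourArea)
    q=ray(c,cs[:,0],.018)[:,:2]; A=np.c_[2*q,np.ones(len(q))]; s=np.linalg.lstsq(A,(q**2).sum(1),rcond=None)[0]; print("base c",s[:2],"r",np.sqrt(s[2]+s[:2]@s[:2]))
    for n,w in [("yellow",(160,230,202,290)),("blue",(148,160,186,215)),("pink1",(208,250,258,285)),("pink2",(180,300,235,340))]:
        m=comp(.018,.1,w); cs=max(cv2.findContours(m,0,2)[0],key=cv2.contourArea)
        q=ray(c,cs[:,0],.028)[:,:2]; print(n,cv2.minAreaRect((q*1000).astype(np.float32)),np.median(h[m>0]).round(4))
    cv2.imwrite("pics/crop.png",cv2.resize(c['color'][150:350,140:420],None,fx=2.8,fy=2.8,interpolation=cv2.INTER_CUBIC))
E
python3 m.py
```

```text
red 50 [284.2 249.9] [0.4668 0.0556] [0.4569 0.0464] [0.4762 0.0633]
yel 54 [275.  221.3] [0.5365 0.0778] [0.5275 0.0681] [0.5446 0.0876]
blu 48 [281.6 191.9] [0.6087 0.0617] [0.601  0.0535] [0.6159 0.0706]
green 34 [311.6 259.8] [ 0.4417 -0.0112] [ 0.4317 -0.0192] [ 0.4506 -0.0049]
hand 4 [319.2 251.2] [ 0.4585 -0.0302] [ 0.4546 -0.0341] [ 0.4635 -0.0251]
base c [ 0.54194139 -0.06293519] r 0.15583193310618168
yellow ((444.00958251953125, 304.0260009765625), (90.15052032470703, 53.74676513671875), 13.656540870666504) 0.0295
blue ((619.9382934570312, 345.82708740234375), (92.01946258544922, 53.641510009765625), 3.612495183944702) 0.0296
pink1 ((425.7997131347656, 182.3313446044922), (49.8937873840332, 91.23731994628906), 0.7290661334991455) 0.0295
pink2 ((298.9448547363281, 240.7349395751953), (50.28585433959961, 91.51898956298828), 2.897042989730835) 0.0293
```

View pics/crop.png

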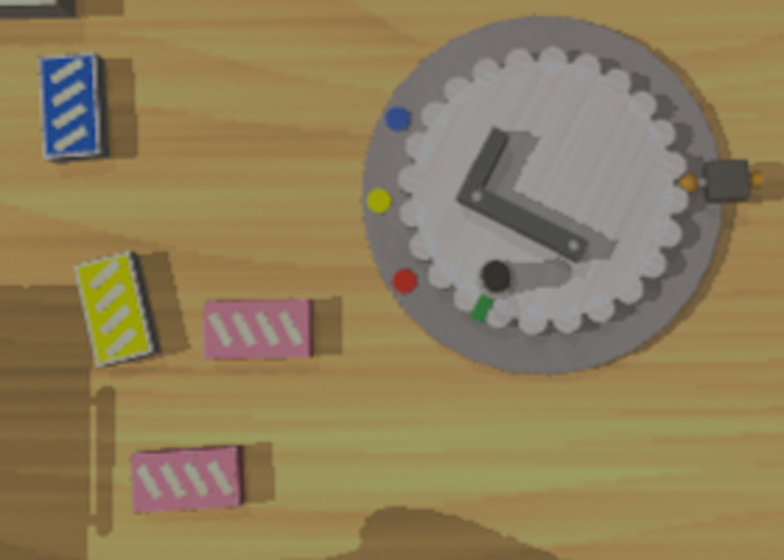

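The crop confirms the choice. The yellow-and-white striped block is at crop (116,308). The pink blocks at (258,330) and (188,478) and the blue one at (70,105) are separate. The red dot is at (404,281) and the green stripe at (482,307). Pointer azimuth is about 153° and the red dot about 122.5°, so the bed must turn 75° (5 clicks) clockwise.

```bash
cat > plan.py <<'E'
from h import *
import sys
C=np.array([.5419,-.0635]); PTR=np.deg2rad(77.4)   # axis, final pointer azimuth
BY=np.array([np.cos(PTR),np.sin(PTR)]); BX=np.array([BY[1],-BY[0]])
def bed(x,y): return C+x*BX+y*BY
def plan(xy,z,yaz,n):
    """even rows from the measured pose to TCP xy,z with tool y at azimuth yaz (mod 180)"""
    o=robot.get_obs(); p=o['position'].copy(); R=o['orientation']; a=np.degrees(np.arctan2(R[1,1],R[0,1]))
    d=(yaz-a+90)%180-90; t=np.array([*xy,z])
    print("q6",o['qpos'][5].round(1),"at",p.round(4),"az",round(a,2),"dturn",round(d,2),"tool z",R[:,2].round(4))
    L=[];T=[]
    for i in range(n):
        s=(t-p)/(n-i); ya=np.radians(a); y=np.array([np.cos(ya),np.sin(ya),0]); x=np.array([-y[1],y[0],0])
        l=np.array([s@x,s@y,-s[2]]).round(3); L.append(l.tolist()); p=p+l[0]*x+l[1]*y+np.array([0,0,-l[2]])
        r=round((yaz_d:=(d/(n-i))),1); d-=r; a+=r; T.append([0,0,-r])
    for k in range(0,n,8): print('L',L[k:k+8],'\nT',T[k:k+8])
E
python3 - <<'E'
from plan import *
q=np.array([[.4668,.0556],[.5365,.0778],[.6087,.0617]])
from scipy.optimize import least_squares
r=least_squares(lambda c:np.hypot(*(q-c).T)-.142,[.54,-.06]); print(r.x,r.fun, np.degrees(np.arctan2(*(q-r.x).T[::-1])), np.degrees(np.arctan2(-.0112-r.x[1],.4417-r.x[0])))
a=np.radians(152.5); plan(C+.086*np.array([np.cos(a),np.sin(a)]),.22,62.5,16)
E
```

```text
[ 0.54302803 -0.06414193] [-5.33821671e-05  9.19652308e-05 -5.28306494e-05] [122.48093863  92.63322616  62.44170925] 152.41380563374287
q6 -11.8 at [0.1514 0.5544 0.3032] az 74.71 dturn -12.21 tool z [-6.0e-04 -1.2e-03 -1.0e+00]
L [[-0.028, -0.03, 0.005], [-0.029, -0.029, 0.005], [-0.029, -0.029, 0.005], [-0.03, -0.028, 0.005], [-0.03, -0.028, 0.005], [-0.031, -0.028, 0.005], [-0.031, -0.027, 0.005], [-0.031, -0.027, 0.005]] 
T [[0, 0, np.float64(0.8)], [0, 0, np.float64(0.8)], [0, 0, np.float64(0.8)], [0, 0, np.float64(0.8)], [0, 0, np.float64(0.8)], [0, 0, np.float64(0.7)], [0, 0, np.float64(0.8)], [0, 0, np.float64(0.7)]]
L [[-0.031, -0.026, 0.005], [-0.032, -0.026, 0.005], [-0.032, -0.026, 0.006], [-0.033, -0.025, 0.005], [-0.033, -0.025, 0.006], [-0.033, -0.024, 0.005], [-0.034, -0.024, 0.006], [-0.033, -0.023, 0.005]] 
T [[0, 0, np.float64(0.8)], [0, 0, np.float64(0.7)], [0, 0, np.float64(0.8)], [0, 0, np.float64(0.7)], [0, 0, np.float64(0.8)], [0, 0, np.float64(0.7)], [0, 0, np.float64(0.8)], [0, 0, np.float64(0.7)]]
```

send_rows(
  hand=[0.085, 0.085, 0.085, 0.085, 0.085, 0.085, 0.085, 0.085],
  linear=[
    [-0.028, -0.03, 0.005],
    [-0.029, -0.029, 0.005],
    [-0.029, -0.029, 0.005],
    [-0.03, -0.028, 0.005],
    [-0.03, -0.028, 0.005],
    [-0.031, -0.028, 0.005],
    [-0.031, -0.027, 0.005],
    [-0.031, -0.027, 0.005],
  ],
  rotation=[
    [0, 0, 0.8],
    [0, 0, 0.8],
    [0, 0, 0.8],
    [0, 0, 0.8],
    [0, 0, 0.8],
    [0, 0, 0.7],
    [0, 0, 0.8],
    [0, 0, 0.7],
  ],
)

```text
time_s: 0.95
position: [0.3091, 0.2641, 0.2637]
orientation: [[-0.93, 0.366, 0.0], [0.366, 0.93, 0.0], [-0.0, 0.0, -1.0]]
force: [0.5, 1.3, -1.0]
opening: 0.0851
gripper_force: 0.0
```

send_rows(
  hand=[0.085, 0.085, 0.085, 0.085, 0.085, 0.085, 0.085, 0.085],
  linear=[
    [-0.031, -0.026, 0.005],
    [-0.032, -0.026, 0.005],
    [-0.032, -0.026, 0.006],
    [-0.033, -0.025, 0.005],
    [-0.033, -0.025, 0.006],
    [-0.033, -0.024, 0.005],
    [-0.034, -0.024, 0.006],
    [-0.033, -0.023, 0.005],
  ],
  rotation=[
    [0, 0, 0.8],
    [0, 0, 0.7],
    [0, 0, 0.8],
    [0, 0, 0.7],
    [0, 0, 0.8],
    [0, 0, 0.7],
    [0, 0, 0.8],
    [0, 0, 0.7],
  ],
)

```text
time_s: 1.75
position: [0.4661, -0.0247, 0.2205]
orientation: [[-0.887, 0.462, -0.0], [0.462, 0.887, 0.0], [0.0, 0.0, -1.0]]
force: [0.9, 1.2, -0.0]
opening: 0.085
gripper_force: 0.0
```

```bash
sed -i 's/^C=.*;/C=np.array([.5427,-.064]);/' plan.py
python3 - <<'E'
from plan import *
c=cam("wrist"); cv2.imwrite("pics/w1.png",c['color']); print(c['mtx'].tolist(),c['extrinsics'].round(3).tolist())
a=np.radians(152.5); plan(C+.086*np.array([np.cos(a),np.sin(a)]),.129,62.5,4)
E
```

```text
[[371.64829954431775, 0.0, 316.77589833709635], [0.0, 371.64829954431775, 240.4676946682823], [0.0, 0.0, 1.0]] [[0.462, 0.887, -0.0, -0.194], [0.851, -0.444, 0.279, -0.422], [0.248, -0.129, -0.96, 0.18], [0.0, 0.0, 0.0, 1.0]]
q6 -80.3 at [ 0.4687 -0.0292  0.2205] az 62.29 dturn 0.21 tool z [ 0.0022 -0.0032 -1.    ]
L [[0.001, 0.001, 0.023], [0.001, 0.001, 0.023], [0.001, 0.001, 0.023], [0.001, 0.0, 0.022]] 
T [[0, 0, np.float64(-0.1)], [0, 0, np.float64(-0.0)], [0, 0, np.float64(-0.1)], [0, 0, np.float64(-0.0)]]
```

View pics/w1.png

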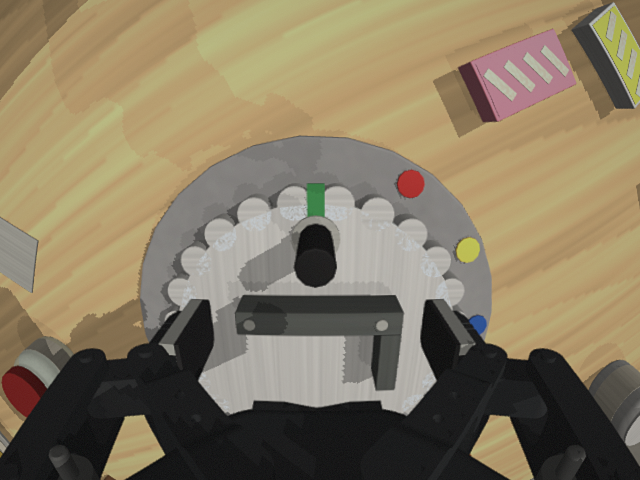

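The wrist view shows the handle top at (316,265), the green stripe at (316,200) and the red dot at (411,183), with the fence below the handle. Everything is clear for a tangential grasp.

Run:
```python
from plan import *
c=cam("wrist"); print(ray(c,[316,265],.1,True),ray(c,[411,183],.021,True),ray(c,[316,186],.04,True))
a=np.radians(152.5); plan(C+.086*np.array([np.cos(a),np.sin(a)]),.129,62.5,4); print(C+.086*np.array([np.cos(a),np.sin(a)]), robot.get_obs()['qpos'].round(1))
```

```text
[[ 0.46824878 -0.02974923  0.1       ]] [[0.46970305 0.04895068 0.021     ]] [[ 0.43733359 -0.01377349  0.04      ]]
q6 -80.0 at [ 0.4673 -0.0267  0.2205] az 62.24 dturn 0.26 tool z [ 5.0e-04 -1.2e-03 -1.0e+00]
L [[0.0, 0.0, 0.023], [0.001, 0.001, 0.023], [0.0, 0.0, 0.023], [0.001, 0.001, 0.023]] 
T [[0, 0, np.float64(-0.1)], [0, 0, np.float64(-0.1)], [0, 0, np.float64(-0.0)], [0, 0, np.float64(-0.1)]]
[ 0.46641707 -0.02428962] [-1.780e+01  2.100e+00  1.116e+02 -1.000e-01  6.630e+01 -8.000e+01]
```

send_rows(
  hand=[0.085, 0.085, 0.085, 0.085, 0.02, 0.02, 0.02, 0.02],
  linear=[
    [0, 0, 0.023],
    [0, 0, 0.023],
    [0, 0, 0.023],
    [0, 0, 0.021],
    [0, 0, 0],
    [0, 0, 0],
    [0, 0, 0],
    [0, 0, 0],
  ],
  rotation=[
    [0, 0, 0],
    [0, 0, 0],
    [0, 0, 0],
    [0, 0, 0],
    [0, 0, 0],
    [0, 0, 0],
    [0, 0, 0],
    [0, 0, 0],
  ],
  newtons=50,
)

```text
time_s: 2.65
position: [0.4664, -0.0232, 0.1322]
orientation: [[-0.887, 0.461, 0.002], [0.461, 0.887, -0.001], [-0.002, -0.0, -1.0]]
force: [-12.4, -17.2, 14.0]
opening: 0.028
gripper_force: 11.0
```

send_rows(
  hand=[0.015, 0.015, 0.015, 0.015],
  linear=[
    [0, 0, 0],
    [0, 0, 0],
    [0, 0, 0],
    [0, 0, 0],
  ],
  rotation=[
    [0, 0, 0],
    [0, 0, 0],
    [0, 0, 0],
    [0, 0, 0],
  ],
)

```text
time_s: 3.05
position: [0.466, -0.024, 0.1324]
orientation: [[-0.888, 0.461, 0.001], [0.461, 0.888, -0.002], [-0.002, -0.002, -1.0]]
force: [-5.3, -5.3, 7.4]
opening: 0.0227
gripper_force: 48.8
```

send_rows(
  hand=[0.015, 0.015, 0.015, 0.015, 0.015, 0.015, 0.015, 0.015],
  linear=[
    [-0.0003, 0.0075, 0],
    [-0.0003, 0.0075, 0],
    [-0.0003, 0.0075, 0],
    [-0.0003, 0.0075, 0],
    [-0.0003, 0.0075, 0],
    [-0.0003, 0.0075, 0],
    [-0.0003, 0.0075, 0],
    [-0.0003, 0.0075, 0],
  ],
  rotation=[
    [0, 0, 5],
    [0, 0, 5],
    [0, 0, 5],
    [0, 0, 5],
    [0, 0, 5],
    [0, 0, 5],
    [0, 0, 5],
    [0, 0, 5],
  ],
)

```text
time_s: 3.85
position: [0.5108, 0.0157, 0.1325]
orientation: [[-0.38, 0.925, 0.004], [0.925, 0.38, -0.003], [-0.005, 0.003, -1.0]]
force: [5.9, -8.4, -3.4]
opening: 0.0231
gripper_force: 49.8
```

send_rows(
  hand=[0.015, 0.015, 0.015, 0.015, 0.015, 0.015, 0.015, 0.015],
  linear=[
    [-0.0003, 0.0075, 0],
    [-0.0003, 0.0075, 0],
    [-0.0003, 0.0075, 0],
    [-0.0003, 0.0075, 0],
    [-0.0003, 0.0075, 0],
    [-0.0003, 0.0075, 0],
    [-0.0003, 0.0075, 0],
    [0, 0, 0],
  ],
  rotation=[
    [0, 0, 5],
    [0, 0, 5],
    [0, 0, 5],
    [0, 0, 5],
    [0, 0, 5],
    [0, 0, 5],
    [0, 0, 5],
    [0, 0, 0],
  ],
)

```text
time_s: 4.65
position: [0.5617, 0.0194, 0.1324]
orientation: [[0.218, 0.976, 0.001], [0.976, -0.218, -0.004], [-0.004, 0.002, -1.0]]
force: [-3.9, -9.4, 5.5]
opening: 0.0229
gripper_force: 51.3
```

send_rows(
  hand=[0.015, 0.015],
  linear=[
    [0, 0, 0],
    [0, 0, 0],
  ],
  rotation=[
    [0, 0, 0],
    [0, 0, 0],
  ],
)

```text
time_s: 4.85
position: [0.5612, 0.0195, 0.1324]
orientation: [[0.215, 0.977, 0.002], [0.977, -0.215, -0.004], [-0.004, 0.002, -1.0]]
force: [-1.2, -10.5, 2.2]
opening: 0.0227
gripper_force: 51.0
```

Run:
```python
from plan import *
from m import blob
c=cam("wrist"); p,_=blob(c,(45,120,50),(80,255,255),(200,100,450,300),.04); print(len(p))
q=ray(c,p,.04,True)[:,:2].mean(0); print(q,np.degrees(np.arctan2(*(q-C)[::-1])))
o=robot.get_obs(); d=o['position'][:2]-C; print(np.degrees(np.arctan2(d[1],d[0])),np.hypot(*d),o['force'],o['wrist_torque'])
```

```text
1203
[0.56806479 0.04493347] 76.89242580759077
77.46416062043906 0.08551257455746739 [  0.11585642 -10.35732868   2.93124256] [-1.48780433  0.57540008  0.63629764]
```

send_rows(
  hand=[0.085, 0.085, 0.085, 0.085, 0.085, 0.085, 0.085, 0.085],
  linear=[
    [0, 0, 0],
    [0, 0, 0],
    [0, 0, 0],
    [0, 0, 0],
    [0, 0, -0.03],
    [0, 0, -0.03],
    [0, 0, -0.03],
    [0, 0, 0],
  ],
  rotation=[
    [0, 0, 0],
    [0, 0, 0],
    [0, 0, 0],
    [0, 0, 0],
    [0, 0, 0],
    [0, 0, 0],
    [0, 0, 0],
    [0, 0, 0],
  ],
)

```text
time_s: 5.7
position: [0.563, 0.0216, 0.2258]
orientation: [[0.216, 0.976, 0.008], [0.976, -0.216, -0.001], [0.0, 0.008, -1.0]]
force: [0.4, -0.3, 0.2]
opening: 0.085
gripper_force: 0.0
```

Run:
```python
from plan import *
from m import blob
c=cam("wrist"); p,_=blob(c,(45,120,50),(80,255,255),(200,100,450,300),.04); print(len(p))
q=ray(c,p,.04,True)[:,:2].mean(0); print(q,np.degrees(np.arctan2(*(q-C)[::-1])))
plan((.444,.302),.20,103.7,9)
```

```text
458
[0.56797796 0.04488849] 76.93054226640692
q6 2.6 at [0.5619 0.0217 0.2234] az -12.47 dturn -63.83 tool z [ 5.1e-03 -8.0e-04 -1.0e+00]
L [[0.028, -0.02, 0.003], [0.025, -0.023, 0.003], [0.022, -0.026, 0.002], [0.019, -0.028, 0.003], [0.015, -0.03, 0.002], [0.011, -0.032, 0.003], [0.007, -0.033, 0.002], [0.003, -0.033, 0.003]] 
T [[0, 0, np.float64(7.1)], [0, 0, np.float64(7.1)], [0, 0, np.float64(7.1)], [0, 0, np.float64(7.1)], [0, 0, np.float64(7.1)], [0, 0, np.float64(7.1)], [0, 0, np.float64(7.1)], [0, 0, np.float64(7.1)]]
L [[-0.001, -0.033, 0.002]] 
T [[0, 0, np.float64(7.0)]]
```

send_rows(
  hand=[0.085, 0.085, 0.085, 0.085, 0.085, 0.085, 0.085, 0.085],
  linear=[
    [0.028, -0.02, 0.003],
    [0.025, -0.023, 0.003],
    [0.022, -0.026, 0.002],
    [0.019, -0.028, 0.003],
    [0.015, -0.03, 0.002],
    [0.011, -0.032, 0.003],
    [0.007, -0.033, 0.002],
    [0.003, -0.033, 0.003],
  ],
  rotation=[
    [0, 0, 7.1],
    [0, 0, 7.1],
    [0, 0, 7.1],
    [0, 0, 7.1],
    [0, 0, 7.1],
    [0, 0, 7.1],
    [0, 0, 7.1],
    [0, 0, 7.1],
  ],
)

```text
time_s: 6.55
position: [0.4541, 0.2722, 0.1984]
orientation: [[0.937, 0.349, -0.002], [0.349, -0.937, -0.001], [-0.002, -0.0, -1.0]]
force: [0.7, 0.3, 0.2]
opening: 0.0846
gripper_force: 0.0
```

send_rows(
  hand=[0.085, 0.085, 0.085, 0.085],
  linear=[
    [-0.001, -0.033, 0.002],
    [0, 0, 0],
    [0, 0, 0],
    [0, 0, 0],
  ],
  rotation=[
    [0, 0, 7],
    [0, 0, 0],
    [0, 0, 0],
    [0, 0, 0],
  ],
)

```text
time_s: 6.95
position: [0.443, 0.3009, 0.1972]
orientation: [[0.971, 0.238, -0.001], [0.238, -0.971, -0.001], [-0.001, 0.0, -1.0]]
force: [-0.1, 0.0, 0.2]
opening: 0.0851
gripper_force: 0.0
```

Run:
```python
from plan import *
from m import blob
c=cam("wrist"); cv2.imwrite("pics/w2.png",c['color'])
p,k=blob(c,(22,140,60),(36,255,255),(100,60,560,460),.028)
k=cv2.morphologyEx(k,cv2.MORPH_CLOSE,np.ones((25,25))); cs=max(cv2.findContours(k,0,2)[0],key=cv2.contourArea)
print(cv2.boundingRect(cs)); q=ray(c,cs[:,0],.028,True)[:,:2]; print(cv2.minAreaRect((q*1000).astype(np.float32)))
t=cam("top"); cv2.imwrite("pics/t2.png",cv2.resize(t['color'][150:350,140:420],None,fx=2.8,fy=2.8))
p,_=blob(t,(45,120,50),(80,255,255),(265,150,415,290),.04); q=ray(t,p,.04)[:,:2].mean(0) if len(p) else None; print(q, q is not None and np.degrees(np.arctan2(*(q-C)[::-1])))
plan((.444,.302),.20,103.7,1)
```

```text
(281, 178, 66, 119)
((445.0301513671875, 302.7721252441406), (83.09635162353516, 42.764076232910156), 14.05272388458252)
[0.56803775 0.04764532] 77.21339458584015
q6 97.8 at [0.4434 0.3007 0.1976] az -76.32 dturn 0.02 tool z [-4.e-04 -3.e-04 -1.e+00]
L [[0.001, -0.001, -0.002]] 
T [[0, 0, np.float64(-0.0)]]
```

View pics/w2.png

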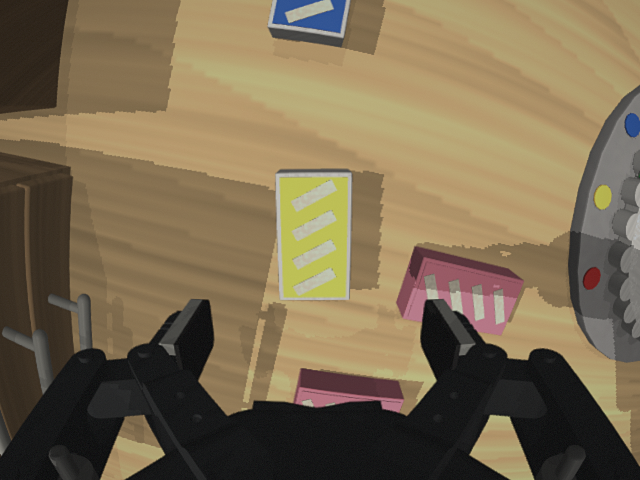

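The yellow block is at (314,237), aligned with the tool and clear of the pink block at (465,290). I descend, grip and lift.

send_rows(
  hand=[0.085, 0.085, 0.085, 0.085, 0.085, 0.04, 0.04, 0.04],
  linear=[
    [0.002, -0.002, 0.03],
    [0, 0, 0.03],
    [0, 0, 0.03],
    [0, 0, 0.02],
    [0, 0, 0.0145],
    [0, 0, 0],
    [0, 0, 0],
    [0, 0, 0],
  ],
  rotation=[
    [0, 0, 0],
    [0, 0, -0.3],
    [0, 0, 0],
    [0, 0, 0],
    [0, 0, 0],
    [0, 0, 0],
    [0, 0, 0],
    [0, 0, 0],
  ],
  newtons=50,
)

```text
time_s: 7.85
position: [0.4457, 0.3043, 0.075]
orientation: [[0.97, 0.242, 0.002], [0.242, -0.97, 0.001], [0.003, -0.0, -1.0]]
force: [-0.7, -0.9, -2.4]
opening: 0.0488
gripper_force: 53.4
```

send_rows(
  hand=[0.04, 0.04, 0.04, 0.04],
  linear=[
    [0, 0, 0],
    [0, 0, 0],
    [0, 0, 0],
    [0, 0, 0],
  ],
  rotation=[
    [0, 0, 0],
    [0, 0, 0],
    [0, 0, 0],
    [0, 0, 0],
  ],
)

```text
time_s: 8.25
position: [0.4455, 0.3043, 0.0748]
orientation: [[0.97, 0.242, 0.002], [0.242, -0.97, 0.001], [0.003, -0.0, -1.0]]
force: [-0.1, -1.6, 5.7]
opening: 0.0492
gripper_force: 54.7
```

send_rows(
  hand=[0.04, 0.04, 0.04, 0.04, 0.04],
  linear=[
    [0, 0, -0.02],
    [0, 0, -0.035],
    [0, 0, -0.035],
    [0, 0, -0.035],
    [0, 0, 0],
  ],
  rotation=[
    [0, 0, 0],
    [0, 0, 0],
    [0, 0, 0],
    [0, 0, 0],
    [0, 0, 0],
  ],
)

```text
time_s: 8.75
position: [0.4469, 0.3053, 0.2036]
orientation: [[0.97, 0.243, 0.009], [0.243, -0.97, 0.004], [0.009, -0.001, -1.0]]
force: [1.6, 0.6, -3.0]
opening: 0.0492
gripper_force: 53.7
```

```bash
sed -i 's/deg2rad(77.4)/deg2rad(77.3)/' plan.py
python3 - <<'E'
from plan import *
print(bed(-.01,-.03)); plan(bed(-.01,-.03),.2,77.3,12)
E
```

```text
[ 0.52634927 -0.09106757]
q6 97.7 at [0.4469 0.3053 0.2036] az -75.96 dturn -26.74 tool z [ 0.0087  0.0037 -1.    ]
L [[-0.002, 0.034, 0.0], [-0.0, 0.034, 0.0], [0.001, 0.034, 0.0], [0.002, 0.034, 0.0], [0.004, 0.033, 0.0], [0.005, 0.033, 0.001], [0.006, 0.033, 0.0], [0.007, 0.033, 0.001]] 
T [[0, 0, np.float64(2.2)], [0, 0, np.float64(2.2)], [0, 0, np.float64(2.2)], [0, 0, np.float64(2.2)], [0, 0, np.float64(2.2)], [0, 0, np.float64(2.2)], [0, 0, np.float64(2.3)], [0, 0, np.float64(2.2)]]
L [[0.009, 0.032, 0.0], [0.01, 0.032, 0.001], [0.011, 0.032, 0.0], [0.013, 0.031, 0.001]] 
T [[0, 0, np.float64(2.3)], [0, 0, np.float64(2.2)], [0, 0, np.float64(2.3)], [0, 0, np.float64(2.2)]]
```

send_rows(
  hand=[0.04, 0.04, 0.04, 0.04, 0.04, 0.04, 0.04, 0.04],
  linear=[
    [-0.002, 0.034, 0],
    [0, 0.034, 0],
    [0.001, 0.034, 0],
    [0.002, 0.034, 0],
    [0.004, 0.033, 0],
    [0.005, 0.033, 0.001],
    [0.006, 0.033, 0],
    [0.007, 0.033, 0.001],
  ],
  rotation=[
    [0, 0, 2.2],
    [0, 0, 2.2],
    [0, 0, 2.2],
    [0, 0, 2.2],
    [0, 0, 2.2],
    [0, 0, 2.2],
    [0, 0, 2.3],
    [0, 0, 2.2],
  ],
)

```text
time_s: 9.55
position: [0.4963, 0.0381, 0.1951]
orientation: [[0.998, -0.066, -0.002], [-0.066, -0.998, 0.001], [-0.002, -0.0, -1.0]]
force: [0.5, 0.3, -2.6]
opening: 0.0489
gripper_force: 53.6
```

send_rows(
  hand=[0.04, 0.04, 0.04, 0.04, 0.04, 0.04, 0.04],
  linear=[
    [0.009, 0.032, 0],
    [0.01, 0.032, 0.001],
    [0.011, 0.032, 0],
    [0.013, 0.031, 0.001],
    [0, 0, 0],
    [0, 0, 0],
    [0, 0, 0],
  ],
  rotation=[
    [0, 0, 2.3],
    [0, 0, 2.2],
    [0, 0, 2.3],
    [0, 0, 2.2],
    [0, 0, 0],
    [0, 0, 0],
    [0, 0, 0],
  ],
)

```text
time_s: 10.25
position: [0.5233, -0.0913, 0.1933]
orientation: [[0.976, -0.219, -0.002], [-0.219, -0.976, 0.001], [-0.002, -0.001, -1.0]]
force: [0.6, 0.9, -4.1]
opening: 0.0489
gripper_force: 53.9
```

Run:
```python
from plan import *
c=cam("wrist"); cv2.imwrite("pics/w3.png",c['color'])
plan(bed(-.01,-.03),.117,77.3,4)
```

```text
q6 79.9 at [ 0.5234 -0.0911  0.1936] az -102.62 dturn -0.08 tool z [-0.0016  0.001  -1.    ]
L [[0.001, -0.0, 0.019], [0.001, -0.0, 0.019], [0.0, -0.0, 0.019], [0.001, -0.001, 0.02]] 
T [[0, 0, np.float64(0.0)], [0, 0, np.float64(0.0)], [0, 0, np.float64(0.0)], [0, 0, np.float64(0.1)]]
```

View pics/w3.png

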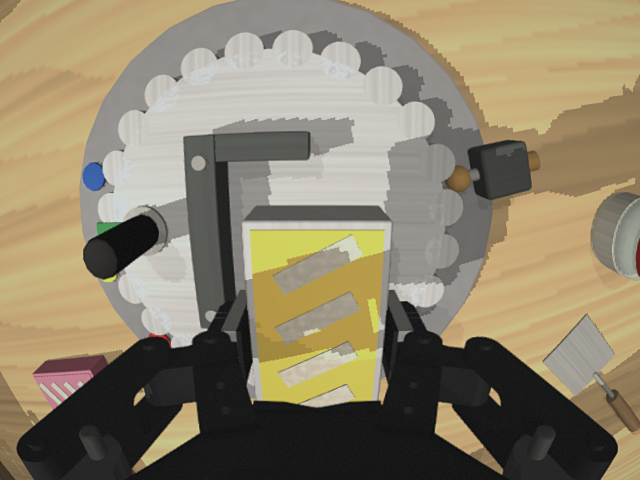

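The wrist view shows the held block, spanning about (243–390, 210–400), parallel to the fence at (205,230) and with a free gap. The stop is at (262,145). I lower the block here.

send_rows(
  hand=[0.04, 0.04, 0.04, 0.04, 0.04, 0.04, 0.04],
  linear=[
    [0.001, 0.003, 0.02],
    [0.001, 0, 0.02],
    [0.001, 0, 0.02],
    [0, 0, 0.01],
    [0, 0, 0.005],
    [0, 0, 0.002],
    [0, 0, 0],
  ],
  rotation=[
    [0, 0, 0],
    [0, 0, 0],
    [0, 0, 0],
    [0, 0, 0],
    [0, 0, 0],
    [0, 0, 0],
    [0, 0, 0],
  ],
)

```text
time_s: 11.0
position: [0.5267, -0.0957, 0.1179]
orientation: [[0.976, -0.219, 0.001], [-0.219, -0.976, -0.0], [0.001, 0.0, -1.0]]
force: [0.8, -0.8, -3.9]
opening: 0.049
gripper_force: 53.8
```

send_rows(
  hand=[0.04],
  linear=[
    [0, 0, 0.001],
  ],
  rotation=[
    [0, 0, 0],
  ],
)

```text
time_s: 11.1
position: [0.5271, -0.096, 0.1174]
orientation: [[0.976, -0.219, 0.002], [-0.219, -0.976, -0.001], [0.002, 0.0, -1.0]]
force: [-0.6, -0.3, -3.2]
opening: 0.0488
gripper_force: 53.8
```

send_rows(
  hand=[0.04, 0.04, 0.04],
  linear=[
    [0, 0, 0.001],
    [0, 0, 0.001],
    [0, 0, 0],
  ],
  rotation=[
    [0, 0, 0],
    [0, 0, 0],
    [0, 0, 0],
  ],
)

```text
time_s: 11.4
position: [0.5267, -0.096, 0.1148]
orientation: [[0.976, -0.22, 0.001], [-0.22, -0.976, -0.0], [0.001, 0.0, -1.0]]
force: [-0.9, -0.0, -0.7]
opening: 0.0493
gripper_force: 54.1
```

send_rows(
  hand=[0.049, 0.055, 0.062, 0.062, 0.062, 0.062, 0.062, 0.062],
  linear=[
    [0, 0, 0.0005],
    [0, 0, 0],
    [0, 0, 0],
    [0, 0, 0],
    [0, 0, -0.02],
    [0, 0, -0.03],
    [0, 0, -0.03],
    [0, 0, 0],
  ],
  rotation=[
    [0, 0, 0],
    [0, 0, 0],
    [0, 0, 0],
    [0, 0, 0],
    [0, 0, 0],
    [0, 0, 0],
    [0, 0, 0],
    [0, 0, 0],
  ],
)

```text
time_s: 12.2
position: [0.5289, -0.0968, 0.1983]
orientation: [[0.976, -0.219, 0.008], [-0.219, -0.976, -0.003], [0.008, 0.001, -1.0]]
force: [0.5, 0.3, 0.5]
opening: 0.0622
gripper_force: 0.0
```

```bash
cat > look.py <<'E'
from plan import *
from m import blob
def look(name=None,win=(0,0,640,480)):
    c=cam("wrist")
    if name: cv2.imwrite(f"pics/{name}.png",c['color'])
    p,k=blob(c,(20,140,50),(36,255,255),win,.068)
    k=cv2.morphologyEx(k,cv2.MORPH_OPEN,np.ones((5,5))); k=cv2.morphologyEx(k,cv2.MORPH_CLOSE,np.ones((31,31))); cs=max(cv2.findContours(k,0,2)[0],key=cv2.contourArea)
    print(cv2.boundingRect(cs)); q=ray(c,cs[:,0],.068,True)[:,:2]; r=cv2.minAreaRect((q*1000).astype(np.float32)); d=np.array(r[0])/1000-C
    print(r,"bed xy",(d@BX*1000).round(1),(d@BY*1000).round(1))
E
python3 - <<'E'
from look import *
look("w4")
E
```

```text
(277, 198, 79, 135)
((526.0667724609375, -96.26309204101562), (43.2836799621582, 83.10382080078125), 77.31150817871094) bed xy -9.1 -35.1
```

View pics/w4.png

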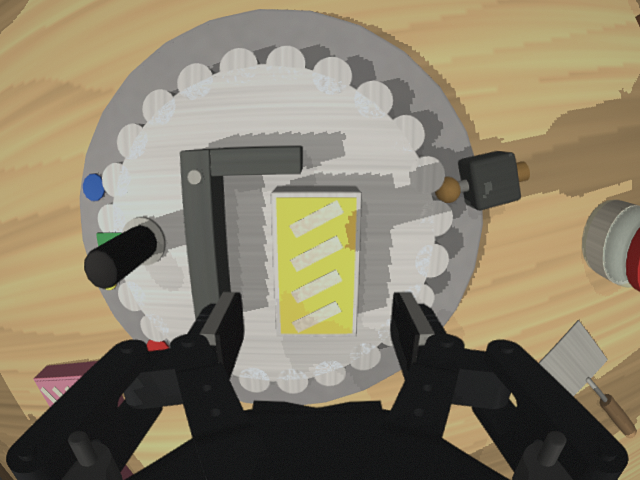

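The wrist view shows the block flat on the bed at (316,262), parallel to the fence, with its centre near bed (-9,-35) mm. Next I turn the tool 90° behind it and push it to the fence with both fingers.

Run:
```python
from look import *
plan(bed(-.009,-.087),.19,-12.7,12)
```

```text
q6 79.6 at [ 0.5278 -0.0964  0.1962] az -102.68 dturn 89.98 tool z [ 0.0048 -0.002  -1.    ]
L [[-0.0, 0.004, 0.001], [-0.001, 0.004, 0.0], [-0.001, 0.004, 0.001], [-0.002, 0.004, 0.0], [-0.002, 0.004, 0.001], [-0.003, 0.003, 0.0], [-0.003, 0.003, 0.001], [-0.004, 0.003, 0.0]] 
T [[0, 0, np.float64(-7.5)], [0, 0, np.float64(-7.5)], [0, 0, np.float64(-7.5)], [0, 0, np.float64(-7.5)], [0, 0, np.float64(-7.5)], [0, 0, np.float64(-7.5)], [0, 0, np.float64(-7.5)], [0, 0, np.float64(-7.5)]]
L [[-0.004, 0.002, 0.001], [-0.004, 0.002, 0.0], [-0.004, 0.001, 0.001], [-0.004, 0.0, 0.0]] 
T [[0, 0, np.float64(-7.5)], [0, 0, np.float64(-7.5)], [0, 0, np.float64(-7.5)], [0, 0, np.float64(-7.5)]]
```

send_rows(
  hand=[0.05, 0.05, 0.05, 0.05, 0.05, 0.05, 0.05, 0.05],
  linear=[
    [0, 0.004, 0.001],
    [-0.001, 0.004, 0],
    [-0.001, 0.004, 0.001],
    [-0.002, 0.004, 0],
    [-0.002, 0.004, 0.001],
    [-0.003, 0.003, 0],
    [-0.003, 0.003, 0.001],
    [-0.004, 0.003, 0],
  ],
  rotation=[
    [0, 0, -7.5],
    [0, 0, -7.5],
    [0, 0, -7.5],
    [0, 0, -7.5],
    [0, 0, -7.5],
    [0, 0, -7.5],
    [0, 0, -7.5],
    [0, 0, -7.5],
  ],
)

```text
time_s: 13.05
position: [0.5169, -0.1291, 0.1882]
orientation: [[0.674, 0.739, -0.002], [0.739, -0.674, 0.001], [-0.001, -0.003, -1.0]]
force: [-0.6, 0.5, 0.3]
opening: 0.05
gripper_force: 0.0
```

send_rows(
  hand=[0.05, 0.05, 0.05, 0.05, 0.05, 0.05],
  linear=[
    [-0.004, 0.002, 0.001],
    [-0.004, 0.002, 0],
    [-0.004, 0.001, 0.001],
    [-0.004, 0, 0],
    [0, 0, 0],
    [0, 0, 0],
  ],
  rotation=[
    [0, 0, -7.5],
    [0, 0, -7.5],
    [0, 0, -7.5],
    [0, 0, -7.5],
    [0, 0, 0],
    [0, 0, 0],
  ],
)

```text
time_s: 13.65
position: [0.513, -0.1456, 0.1869]
orientation: [[0.223, 0.975, -0.001], [0.975, -0.223, 0.001], [0.0, -0.002, -1.0]]
force: [-0.6, 0.8, -0.1]
opening: 0.0499
gripper_force: 0.0
```

Run:
```python
from look import *
plan(bed(-.009,-.087),.119,-12.7,4)
```

```text
q6 -15.7 at [ 0.513  -0.1456  0.1869] az -12.9 dturn 0.2 tool z [-1.4e-03  8.0e-04 -1.0e+00]
L [[-0.0, 0.001, 0.017], [-0.0, 0.0, 0.017], [-0.0, 0.001, 0.017], [-0.001, 0.0, 0.017]] 
T [[0, 0, np.float64(-0.1)], [0, 0, np.float64(-0.0)], [0, 0, np.float64(-0.1)], [0, 0, np.float64(-0.0)]]
```

send_rows(
  hand=[0.05, 0.05, 0.05, 0.05, 0.05, 0.05],
  linear=[
    [0, 0.001, 0.02],
    [0, 0, 0.02],
    [0, 0.001, 0.018],
    [0, 0, 0.01],
    [0, 0, 0],
    [0, 0, 0],
  ],
  rotation=[
    [0, 0, -0.1],
    [0, 0, -0.1],
    [0, 0, 0],
    [0, 0, 0],
    [0, 0, 0],
    [0, 0, 0],
  ],
)

```text
time_s: 14.25
position: [0.5156, -0.1462, 0.1201]
orientation: [[0.217, 0.976, 0.0], [0.976, -0.217, 0.0], [0.0, 0.0, -1.0]]
force: [0.2, -0.2, 0.6]
opening: 0.0502
gripper_force: 0.0
```

send_rows(
  hand=[0.05, 0.05, 0.05, 0.05, 0.05, 0.05, 0.05, 0.05],
  linear=[
    [0.005, 0, 0],
    [0.005, 0, 0],
    [0.005, 0, 0],
    [0.005, 0, 0],
    [0.005, 0, 0],
    [0.005, 0, 0],
    [0.005, 0, 0],
    [0.005, 0, 0],
  ],
  rotation=[
    [0, 0, 0],
    [0, 0, 0],
    [0, 0, 0],
    [0, 0, 0],
    [0, 0, 0],
    [0, 0, 0],
    [0, 0, 0],
    [0, 0, 0],
  ],
)

```text
time_s: 15.05
position: [0.5244, -0.1071, 0.1202]
orientation: [[0.216, 0.976, 0.001], [0.976, -0.216, -0.001], [-0.0, 0.001, -1.0]]
force: [-0.3, -4.5, 1.8]
opening: 0.0501
gripper_force: 2.1
```

Run:
```python
from look import *
look(); o=robot.get_obs(); d=o['position'][:2]-C; print(d@BX,d@BY,o['position'][2],o['force'][:2]@BX,o['force'][:2]@BY)
```

```text
(191, 176, 245, 122)
((531.4462890625, -72.46611022949219), (43.864830017089844, 84.1999282836914), 77.51472473144531) bed xy -9.1 -10.7
-0.00857059445803255 -0.045293825167854976 0.11997934073146113 1.4368485560644286 -2.5496748248382564
```

send_rows(
  hand=[0.05, 0.05, 0.05, 0.05],
  linear=[
    [0.003, 0, 0],
    [0.003, 0, 0],
    [0.002, 0, 0],
    [0.001, 0, 0],
  ],
  rotation=[
    [0, 0, 0],
    [0, 0, 0],
    [0, 0, 0],
    [0, 0, 0],
  ],
)

```text
time_s: 15.5
position: [0.526, -0.0987, 0.1199]
orientation: [[0.216, 0.976, -0.0], [0.976, -0.216, -0.001], [-0.001, -0.0, -1.0]]
force: [-3.5, -9.3, 3.2]
opening: 0.05
gripper_force: 4.6
```

send_rows(
  hand=[0.05, 0.05],
  linear=[
    [0.001, 0, 0],
    [0.001, 0, 0],
  ],
  rotation=[
    [0, 0, 0],
    [0, 0, 0],
  ],
)

```text
time_s: 15.7
position: [0.526, -0.0984, 0.1199]
orientation: [[0.216, 0.976, -0.001], [0.976, -0.216, -0.004], [-0.004, -0.0, -1.0]]
force: [-5.2, -16.8, 3.0]
opening: 0.0499
gripper_force: 8.9
```

send_rows(
  hand=[0.05, 0.05],
  linear=[
    [0.001, 0, 0],
    [0, 0, 0],
  ],
  rotation=[
    [0, 0, 0],
    [0, 0, 0],
  ],
)

```text
time_s: 15.9
position: [0.526, -0.0983, 0.12]
orientation: [[0.216, 0.976, -0.002], [0.976, -0.216, -0.005], [-0.005, -0.001, -1.0]]
force: [-6.9, -16.8, 4.2]
opening: 0.0501
gripper_force: 9.3
```

send_rows(
  hand=[0.05, 0.05, 0.05, 0.0, 0.0, 0.0],
  linear=[
    [-0.005, 0, 0],
    [-0.015, 0, 0],
    [-0.01, 0, 0],
    [0, 0, -0.03],
    [0, 0, -0.04],
    [0, 0, 0],
  ],
  rotation=[
    [0, 0, 0],
    [0, 0, 0],
    [0, 0, 0],
    [0, 0, 0],
    [0, 0, 0],
    [0, 0, 0],
  ],
)

```text
time_s: 16.5
position: [0.5229, -0.1265, 0.1949]
orientation: [[0.217, 0.976, 0.008], [0.976, -0.217, -0.003], [-0.002, 0.009, -1.0]]
force: [0.0, 0.4, 0.0]
opening: 0.0065
gripper_force: 0.0
```

Run:
```python
from look import *
look(); plan(bed(-.085,-.003),.19,77.3,12)
```

```text
(228, 109, 158, 81)
((533.1871948242188, -63.630741119384766), (42.919654846191406, 83.38725280761719), 77.2847900390625) bed xy -9.4 -1.7
q6 -13.8 at [ 0.5217 -0.1259  0.1926] az -12.51 dturn 89.81 tool z [ 0.0053 -0.0021 -1.    ]
L [[0.005, -0.006, 0.0], [0.006, -0.006, 0.0], [0.007, -0.005, 0.0], [0.007, -0.004, 0.0], [0.008, -0.003, 0.0], [0.008, -0.002, 0.0], [0.008, -0.001, 0.0], [0.008, 0.0, 0.001]] 
T [[0, 0, np.float64(-7.5)], [0, 0, np.float64(-7.5)], [0, 0, np.float64(-7.5)], [0, 0, np.float64(-7.5)], [0, 0, np.float64(-7.5)], [0, 0, np.float64(-7.5)], [0, 0, np.float64(-7.5)], [0, 0, np.float64(-7.5)]]
L [[0.008, 0.001, 0.0], [0.008, 0.003, 0.001], [0.008, 0.003, 0.0], [0.008, 0.005, 0.001]] 
T [[0, 0, np.float64(-7.5)], [0, 0, np.float64(-7.4)], [0, 0, np.float64(-7.5)], [0, 0, np.float64(-7.4)]]
```

Run:
```python
from look import *
plan(bed(-.085,-.003),.19,77.6,12)
```

```text
q6 -13.8 at [ 0.5217 -0.1259  0.1926] az -12.51 dturn -89.89 tool z [ 0.0053 -0.0021 -1.    ]
L [[0.005, -0.006, 0.0], [0.004, -0.007, 0.0], [0.003, -0.008, 0.0], [0.002, -0.008, 0.0], [0.001, -0.008, 0.0], [0.0, -0.008, 0.0], [-0.001, -0.008, 0.0], [-0.002, -0.008, 0.001]] 
T [[0, 0, np.float64(7.5)], [0, 0, np.float64(7.5)], [0, 0, np.float64(7.5)], [0, 0, np.float64(7.5)], [0, 0, np.float64(7.5)], [0, 0, np.float64(7.5)], [0, 0, np.float64(7.5)], [0, 0, np.float64(7.5)]]
L [[-0.003, -0.008, 0.0], [-0.004, -0.008, 0.001], [-0.005, -0.007, 0.0], [-0.006, -0.007, 0.001]] 
T [[0, 0, np.float64(7.5)], [0, 0, np.float64(7.5)], [0, 0, np.float64(7.4)], [0, 0, np.float64(7.5)]]
```

send_rows(
  hand=[0, 0, 0, 0, 0, 0, 0, 0],
  linear=[
    [0.005, -0.006, 0],
    [0.004, -0.007, 0],
    [0.003, -0.008, 0],
    [0.002, -0.008, 0],
    [0.001, -0.008, 0],
    [0, -0.008, 0],
    [-0.001, -0.008, 0],
    [-0.002, -0.008, 0.001],
  ],
  rotation=[
    [0, 0, 7.5],
    [0, 0, 7.5],
    [0, 0, 7.5],
    [0, 0, 7.5],
    [0, 0, 7.5],
    [0, 0, 7.5],
    [0, 0, 7.5],
    [0, 0, 7.5],
  ],
)

```text
time_s: 17.35
position: [0.4774, -0.0746, 0.1876]
orientation: [[0.955, 0.296, -0.002], [0.296, -0.955, 0.001], [-0.001, -0.002, -1.0]]
force: [0.2, 0.3, -0.4]
opening: 0.0001
gripper_force: 0.0
```

send_rows(
  hand=[0, 0, 0, 0, 0, 0, 0],
  linear=[
    [-0.003, -0.008, 0],
    [-0.004, -0.008, 0.001],
    [-0.005, -0.007, 0],
    [-0.006, -0.007, 0.001],
    [0, 0, 0],
    [0, 0, 0],
    [0, 0, 0],
  ],
  rotation=[
    [0, 0, 7.5],
    [0, 0, 7.5],
    [0, 0, 7.5],
    [0, 0, 7.4],
    [0, 0, 0],
    [0, 0, 0],
    [0, 0, 0],
  ],
)

```text
time_s: 18.05
position: [0.4572, -0.0471, 0.1866]
orientation: [[0.977, -0.212, -0.0], [-0.212, -0.977, 0.0], [-0.0, -0.0, -1.0]]
force: [0.3, -0.9, 0.4]
opening: -0.0
gripper_force: 0.0
```

Run:
```python
from look import *
look("w5"); plan(bed(-.085,-.003),.125,77.3,4)
```

```text
(274, 44, 87, 161)
((533.3190307617188, -63.907745361328125), (43.32337188720703, 83.12826538085938), 77.39317321777344) bed xy -9.2 -2.0
q6 81.6 at [ 0.4573 -0.0472  0.1867] az -102.29 dturn -0.41 tool z [-1.e-04  1.e-04 -1.e+00]
L [[0.0, 0.0, 0.015], [0.001, 0.0, 0.016], [0.0, 0.0, 0.015], [0.001, 0.001, 0.016]] 
T [[0, 0, np.float64(0.1)], [0, 0, np.float64(0.1)], [0, 0, np.float64(0.1)], [0, 0, np.float64(0.1)]]
```

View pics/w5.png

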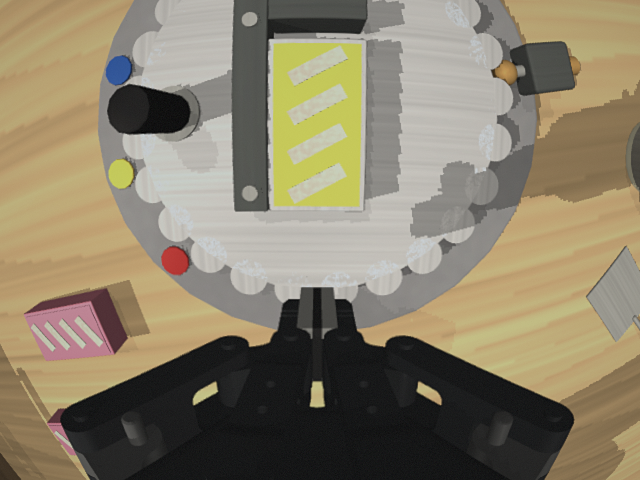

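The wrist view shows the block, (270–365, 40–210), flush along the fence, with a small gap left to the stop at (315,15). The closed fingers are in line behind its end. I lower and push towards the stop.

send_rows(
  hand=[0, 0, 0, 0, 0],
  linear=[
    [0, 0, 0.02],
    [0, 0, 0.02],
    [0, 0.001, 0.015],
    [0, 0, 0.008],
    [0, 0, 0],
  ],
  rotation=[
    [0, 0, 0.2],
    [0, 0, 0.2],
    [0, 0, 0],
    [0, 0, 0],
    [0, 0, 0],
  ],
)

```text
time_s: 18.6
position: [0.4564, -0.0478, 0.1229]
orientation: [[0.975, -0.221, -0.002], [-0.221, -0.975, 0.001], [-0.002, -0.0, -1.0]]
force: [-0.2, 0.1, 0.2]
opening: -0.0002
gripper_force: 0.0
```

send_rows(
  hand=[0, 0, 0, 0, 0, 0],
  linear=[
    [0.005, 0, 0],
    [0.005, 0, 0],
    [0.005, 0, 0],
    [0.003, 0, 0],
    [0.003, 0, 0],
    [0.002, 0, 0],
  ],
  rotation=[
    [0, 0, 0],
    [0, 0, 0],
    [0, 0, 0],
    [0, 0, 0],
    [0, 0, 0],
    [0, 0, 0],
  ],
)

```text
time_s: 19.2
position: [0.4788, -0.0527, 0.1238]
orientation: [[0.975, -0.221, -0.002], [-0.221, -0.975, 0.001], [-0.002, -0.0, -1.0]]
force: [-4.1, 0.7, 3.2]
opening: -0.0001
gripper_force: 2.3
```

send_rows(
  hand=[0, 0, 0],
  linear=[
    [0.002, 0, 0],
    [0.001, 0, 0],
    [0.001, 0, 0],
  ],
  rotation=[
    [0, 0, 0],
    [0, 0, 0],
    [0, 0, 0],
  ],
)

```text
time_s: 19.5
position: [0.4832, -0.0537, 0.1237]
orientation: [[0.975, -0.221, -0.0], [-0.221, -0.975, 0.0], [-0.0, -0.0, -1.0]]
force: [-1.5, 0.4, -0.4]
opening: 0.0002
gripper_force: 0.9
```

send_rows(
  hand=[0, 0, 0],
  linear=[
    [0.001, 0, 0],
    [0.001, 0, 0],
    [0.001, 0, 0],
  ],
  rotation=[
    [0, 0, 0],
    [0, 0, 0],
    [0, 0, 0],
  ],
)

```text
time_s: 19.8
position: [0.4862, -0.0545, 0.1238]
orientation: [[0.975, -0.221, 0.0], [-0.221, -0.975, -0.0], [0.0, -0.0, -1.0]]
force: [-1.8, 0.4, -1.0]
opening: -0.0006
gripper_force: 0.7
```

send_rows(
  hand=[0, 0, 0],
  linear=[
    [0.001, 0, 0],
    [0.001, 0, 0],
    [0.001, 0, 0],
  ],
  rotation=[
    [0, 0, 0],
    [0, 0, 0],
    [0, 0, 0],
  ],
)

```text
time_s: 20.1
position: [0.4877, -0.0548, 0.1238]
orientation: [[0.975, -0.221, -0.004], [-0.221, -0.975, 0.001], [-0.004, 0.0, -1.0]]
force: [-12.2, 1.8, 10.1]
opening: 0.0003
gripper_force: 6.1
```

send_rows(
  hand=[0, 0],
  linear=[
    [0.001, 0, 0],
    [0, 0, 0],
  ],
  rotation=[
    [0, 0, 0],
    [0, 0, 0],
  ],
)

```text
time_s: 20.3
position: [0.4878, -0.0547, 0.1236]
orientation: [[0.975, -0.221, -0.006], [-0.221, -0.975, 0.001], [-0.006, 0.0, -1.0]]
force: [-12.7, 2.3, 9.5]
opening: -0.0
gripper_force: 6.4
```

send_rows(
  hand=[0, 0, 0, 0, 0, 0, 0],
  linear=[
    [-0.005, 0, 0],
    [-0.015, 0, 0],
    [-0.01, 0, 0],
    [0, 0, -0.03],
    [0, 0, -0.04],
    [0, 0, 0],
    [0, 0, 0],
  ],
  rotation=[
    [0, 0, 0],
    [0, 0, 0],
    [0, 0, 0],
    [0, 0, 0],
    [0, 0, 0],
    [0, 0, 0],
    [0, 0, 0],
  ],
)

```text
time_s: 21.0
position: [0.4616, -0.049, 0.1951]
orientation: [[0.975, -0.221, 0.004], [-0.221, -0.975, -0.001], [0.004, 0.0, -1.0]]
force: [0.4, -0.4, -0.2]
opening: 0.0
gripper_force: 0.0
```

Run:
```python
from look import *
look("w6")
t=cam("top"); p,_=blob(t,(45,120,50),(80,255,255),(265,150,415,290),.04); q=ray(t,p,.04)[:,:2].mean(0); print(q,np.degrees(np.arctan2(*(q-C)[::-1])))
im=cv2.imread("pics/w6.png"); cv2.imwrite("pics/w6c.png",cv2.resize(im[0:230,200:400],None,fx=2.6,fy=2.6,interpolation=cv2.INTER_CUBIC))
cv2.imwrite("pics/t6.png",cv2.resize(t['color'][150:290,260:420],None,fx=4,fy=4,interpolation=cv2.INTER_CUBIC))
```

```text
(273, 39, 83, 155)
((543.0308837890625, -66.2830810546875), (43.181976318359375, 83.45681762695312), 77.33956146240234) bed xy 0.8 -2.2
[0.56830162 0.04799405] 77.12354982238872
```

View pics/w6c.png

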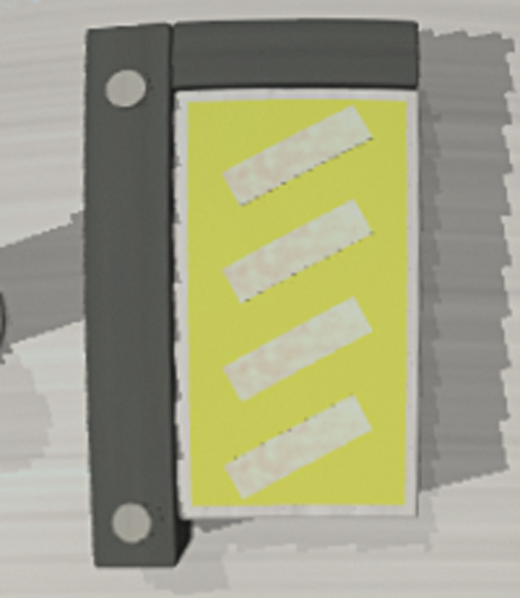

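View pics/t6.png

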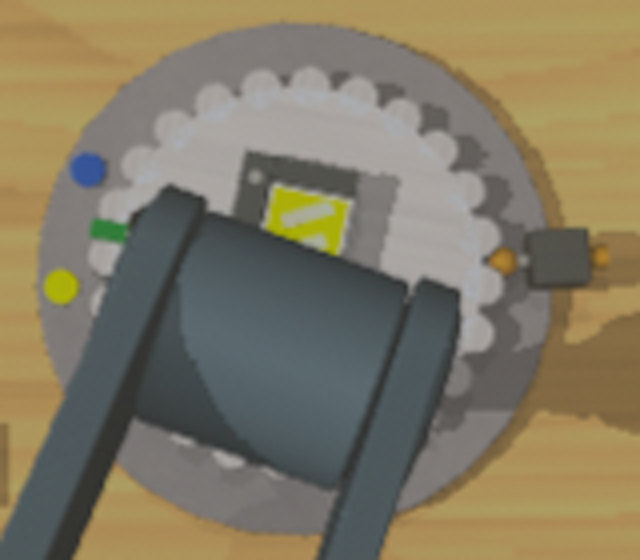

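The close crop shows the block, (175–415, 90–515), tight against both the fence and the stop. In the top view the brass ball at (502,260) sits between two lobes, and the pointer at (108,231) is 45° clockwise of the red dot (77.1° against 122.5°). The job is done, so I hand it in.

```bash
python3 -c "
from rig import robot
print(robot.sign_off())"
```

```text
the job is handed in; nothing more can be done
None
```

I handed the job in at about 21 s: the bed is clicked in three clicks clockwise past the red dot, and the last camera pictures show the yellow block flat against the fence and the end stop with no gap. The blue block and the ink jar were not touched.

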